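# Vent the glaze sprayer and take off its filler cap

## Robot

A 7-joint arm with a two-finger parallel gripper is mounted at the origin on the work surface. World frame = base frame: x ahead of the robot, y to its left, z up, the work surface at z = 0. Lengths are in m, angles in rad, forces in N, time in s.
With the tool pointing down it reaches from about 0.425 to 1.025 m from the base axis. Payload 9.4 kg.
Tool frame: the origin (TCP) lies at the very end of the fingers, on their centre line; the grasp point (between the pads) lies 19 mm behind it; z points along the fingers, y is the direction in which the jaws open and shut (so a half turn about z gives the same grasp; the last joint's range is limited). The gripper opens to 85 mm and grips with 20 to 120 N. Pads are 22 mm wide; open, the fingers measure 114 mm over their backs; the gripper's body (76 mm by 85 mm) begins 54 mm behind the grasp point. The pads swing forward as they close: fully open they stand 13 mm farther back than shut.
Start: joints at [-1.394, 0.599, -0.003, 1.599, 0.002, 0.943, -0.08], TCP at [0.182, 0.702, 0.2] pointing down, gripper open.
Joint ranges: [-2.57, 2.57], [-0.35, 1.97], [-1.29, 1.29], [0.11, 2.56], [-1.05, 4.19], [0.11, 1.86], [-2.63, 2.63]. Speed limits (rad/s): [2.22, 2.22, 3.01, 3.01, 3.14, 3.14, 3.14].

## Interface

Orientations are given as a unit quaternion [x, y, z, w].
In Python, from rig import manip gives the robot as it stands. The module is installed in compiled form; this text tells all that it offers.
- The arm moves only by the tool carry_out, never from a script. Its argument "targets" is a list of rows, each a list of 6 numbers: the shift along the tool's x, y, z in m, then the turn, a rotation vector about the tool's x, y, z in rad. In form: [[dx, dy, dz, wx, wy, wz], ...]. A call has 1 to 12 rows; each row shifts and turns the commanded pose from where the row before left it, along the tool's axes as they then stand; what a row does not reach is not made up. A row lasts 1/8 s, in which the tool goes at most 62.5 mm and 10.7 degrees, less where a joint would pass 70% of its speed; a pose out of reach is approached as far as the arm can. A call is refused whole if a number of a shift passes 0.0625 or a number of a turn 0.188, either way. A call with a gripper value outside its range is refused whole. "grip" is the opening, from 0 (shut) to 1 (fully open), set as the call begins (left out, the last holds). The fingers move at their own pace and stop on an object; "force" is the grip in N (left out, the last holds). Time passes only in rows, so rows that do not move let the fingers close. It gives the time, the measured TCP pose, the force and the opening at its end, in the units of the state.
- manip.sense(): the state, without advancing time (a new reading comes with each control period).
- manip.camera(name): name is "scene" or "top"; returns the picture (384x512x3 uint8, red, green, blue); there is no depth.
- manip.camera_info(name): a dict with "K" (3x3 intrinsics, pixels), "D" ([k1, k2, p1, p2, k3] as OpenCV has them; the pictures are not rectified), "xyz" and "orientation" of the camera in the world. Camera axes: x right, y down, z forward; pixel columns grow to the right and rows downward; lengths in m; the calibration is good to about 2 mm. A picture is of the moment at which its call begins. camera_info takes no time and is no camera call.
- manip.finish_job(): hands the job in, once; it reports no verdict.
The state is a dict: "clock": time; "joints": joint angles; "joint_velocities": joint speeds; "tau": joint torques, N m; "tcp_pos": TCP position; "tcp_rot": TCP orientation; "force": force on the tool from outside, world axes, zero at the start; "moment": the same for the moment, N m; "gripper_width": finger opening in m.
Only numpy, scipy, OpenCV 4.12 (cv2) and the standard library are available. Lean on these libraries where they do the work, as an engineer would, in place of code of your own. Each camera call takes 0.05 s, during which the arm holds its last target.

## Task

Let the pressure out of the glaze spray unit: twist its spring-loaded vent knob clockwise to its stop for a moment, then let go so that it springs back, all while the filler cap is still closed. Then unscrew the winged filler cap - nobody remembers which way its thread runs, so try both ways - and lift it straight off its neck; finish while holding it upright and still in the gripper, over the neck and at least 5 cm clear above it. Leave the tub, spatula, bowl and jar around the unit where they are.

Things in the scene. Friction and masses are not known exactly. Their poses are not given: they have to be found in the camera images.
- unit: flat stainless tank housing of the spray unit, fixed, 200 (x) x 300 (y) x 110 mm high, origin at the centre of its underside on the table. On its flat top, about 150 mm apart near the two ends (y about +75 and -75 mm in its frame), stand the filler neck with its cap and the vent valve; which is at which end varies.
- neck: steel filler neck, fixed on the unit's top (110 mm above the table), hidden under the cap. Origin at the centre of its underside, z up. Base disc 74 mm across, 2 mm thick; tube 36 mm across, its top 29 mm above the origin. Its x axis marks the closed cap's bar direction.
- cap: grey plastic winged filler cap, loose, about 130 g. Origin at the centre of its lower rim, z up along its axis; closed, this lies 3 mm above the neck's origin with the x axes within 0.07 rad. Ribbed round part 71 mm across, 31 mm high; on it an upright bar (the wings) 50 mm long along x, 12 mm thick, from 31 to 59 mm above the origin: pinch this bar.
- vent_knob (a joint): turn of the black vent knob, rad: 0 at rest, grows clockwise seen from above, hard stop at 0.9. A spring (0.08 N m at rest, 0.21 N m at the stop) returns it to 0 when let go.
- vent_grip (a point): point on the vent knob's vertical axis at mid height of its bar, turning with the knob; x along the bar, z up. The bar is 36 mm long, 10 mm thick and 28 mm high (14 mm above and below this point); below it is a round hub 36 mm across whose top is 13 mm below this point.
- tub: white open plastic tub, 110 x 85 x 55 mm, origin under its centre; bystander, loose
- spatula: spatula with a wooden handle and a steel blade lying on the table, bystander, loose
- bowl: steel bowl, 110 mm across, 50 mm high, origin under its centre; bystander, loose
- jar: closed jar, 60 mm across, 85 mm high, origin under its centre; on the robot's side of the unit; bystander, loose
- thread (a point): centre of the neck's top. Quick thread: the closed cap cannot be lifted (1.5 mm play). The wrong way it meets a hard stop after 0.05 to 0.2 rad (moment climbs past 0.4 N m); the right way it turns easily (under 0.3 N m) and 0.95 to 1.2 rad from closed (aim for 1.07) it comes free and lifts straight up; hard stop at 1.25. Which way is right varies and cannot be seen.
Not all that is in view belongs to the job. Leave any blue or red look-alike of the cap alone.

How it is judged:
On the way, in this order (a step that is already met when the one before it is completed fails the run):
1. vent knob turned clockwise to its stop, the cap still closed (value of joint vent_knob above 0.83 rad and z of cap in the frame of neck below 0.007 m and angle between the x axis of cap and the x axis of neck, either way round below 0.35 rad), for 0.1 s.
2. vent knob let go and sprung back, the cap still closed (value of joint vent_knob below 0.08 rad and contact force between the fingers and vent_knob below 0.1 N and z of cap in the frame of neck below 0.007 m and angle between the x axis of cap and the x axis of neck, either way round below 0.35 rad), for 0.1 s.
3. cap unscrewed and lifted off the neck in the gripper (z of cap in the frame of neck above 0.035 m and contact force between the fingers and cap above 1 N), for 0.1 s.
At the end, for the whole second after the job is handed in: The cap is held by the fingers alone, its lower rim at least 45 mm above the top of the neck (74 mm above the neck's origin), within 100 mm of the neck's axis, tilted less than 0.35 rad, still (under 0.03 m/s); the vent knob is back within 0.08 rad of rest (z of cap in the frame of neck above 0.074 m and horizontal distance between cap and neck below 0.1 m and angle between cap's own z axis and vertical below 0.35 rad and contact force between the fingers and cap above 1 N and contact force between cap and neck below 0.1 N and contact force between cap and unit below 0.1 N and linear speed of cap below 0.03 m/s and value of joint vent_knob below 0.08 rad); the arm keeps its last pose, push and grip.
It fails at once if the tub was shifted by over 3 cm (distance of tub from where it was at the start of the episode above 0.03 m).
It fails at once if the spatula was shifted by over 3 cm (distance of spatula from where it was at the start of the episode above 0.03 m).
It fails at once if the bowl was shifted by over 3 cm (distance of bowl from where it was at the start of the episode above 0.03 m).
It fails at once if the jar was shifted by over 3 cm (distance of jar from where it was at the start of the episode above 0.03 m).
It also fails if it takes over 59 s, if anything falls off the work surface, if the arm or the gripper's body presses on something with over 40 N, if the wrist force passes 120 N, or if a joint passes its speed limit or range.

## Working session

There is one attempt and no reset: what is moved stays moved. The work goes in short steps, Python scripts to look and compute and a tool call to move; the robot and the scene stay as the last step left them, time stands still between calls to the robot, and variables do not carry over. Pictures are saved under pics/ and viewed, and the job is handed in when it is done.

Besides the shell and the picture viewer there is one more tool, called after ">>>" in YAML: its name, and indented under it one key for each argument. carry_out: Moves the arm, as the interface text tells. Its arguments: {"type":"object","properties":{"targets":{"type":"array"},"grip":{"type":"number"},"force":{"type":"number"}},"required":["targets"]}

```bash
mkdir -p pics
python3 - <<'E'
from rig import manip
import cv2
for n in("scene","top"):
    im=manip.camera(n); cv2.imwrite(f"pics/{n}0.png",im[:,:,::-1]); print(n,manip.camera_info(n))
print(manip.sense())
E
```

```text
scene {'K': array([[407.23866308,   0.        , 257.01078839],
       [  0.        , 407.23866308, 186.29563578],
       [  0.        ,   0.        ,   1.        ]]), 'D': array([-0.02650307,  0.        ,  0.        ,  0.        ,  0.        ]), 'xyz': array([0.97210472, 0.56448194, 0.63810981]), 'orientation': array([ 0.30191158,  0.8500129 , -0.41071643, -0.13281369])}
top {'K': array([[455.42738156,   0.        , 265.23836845],
       [  0.        , 455.42738156, 190.36375823],
       [  0.        ,   0.        ,   1.        ]]), 'D': array([0.04902131, 0.        , 0.        , 0.        , 0.        ]), 'xyz': array([0.44194881, 0.05909495, 1.25486982]), 'orientation': array([ 0.70804466, -0.70361454,  0.04857206, -0.03521493])}
{'clock': 0.1, 'joints': array([-1.39369072,  0.60004501, -0.00255285,  1.60003962,  0.00179098,
        0.94291627, -0.07981728]), 'joint_velocities': array([-0.00145437, -0.00151966, -0.00098908, -0.00228029,  0.00025593,
        0.00235286,  0.00102667]), 'tau': array([ 5.85836795e-03, -7.77997112e+01,  1.57053027e+00, -2.58629322e+01,
        1.27099434e-02,  5.57381412e-03,  9.35807464e-06]), 'tcp_pos': array([0.18193094, 0.70132204, 0.19920695]), 'tcp_rot': array([ 1.26540748e-01,  9.91961161e-01, -7.02358213e-04, -2.98890068e-05]), 'force': array([-0.33506102, -0.66607405, -0.29340158]), 'moment': array([-0.1030986 , -0.01983438,  0.05693126]), 'gripper_width': 0.08563188886717457}
```

View pics/scene0.png

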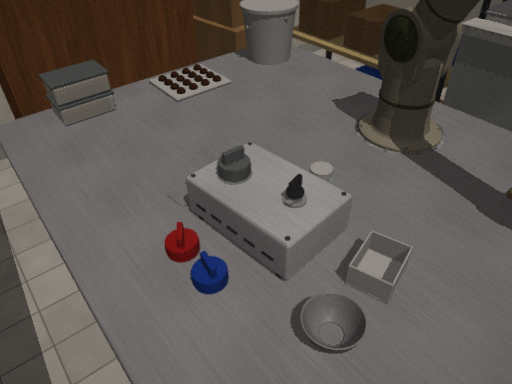

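View pics/top0.png

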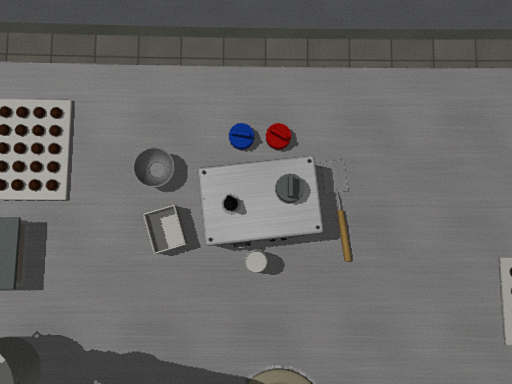

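The grey winged cap sits on the unit at top (289,188) / scene (235,165), and the black vent knob at top (231,204) / scene (295,188). Two things could be taken for the cap: the red one at top (279,136) and the blue one at top (241,136), both on the table, so I reject them. The jar is at top (256,262), the tub at (166,230), the bowl at (155,168) and the spatula at (345,220). Next I'll check the choice in close crops.

Run:
```python
import cv2,numpy as np
t=cv2.imread("pics/top0.png");s=cv2.imread("pics/scene0.png")
a=cv2.resize(t[150:250,195:330],None,fx=5.5,fy=5.5,interpolation=cv2.INTER_CUBIC)
cv2.imwrite("pics/ct.png",np.clip(a*1.6,0,255).astype('u1'))
b=cv2.resize(s[135:225,180:330],None,fx=5,fy=5,interpolation=cv2.INTER_CUBIC)
cv2.imwrite("pics/cs.png",np.clip(b*1.6,0,255).astype('u1'))
```

```text
(no output)
```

View pics/ct.png

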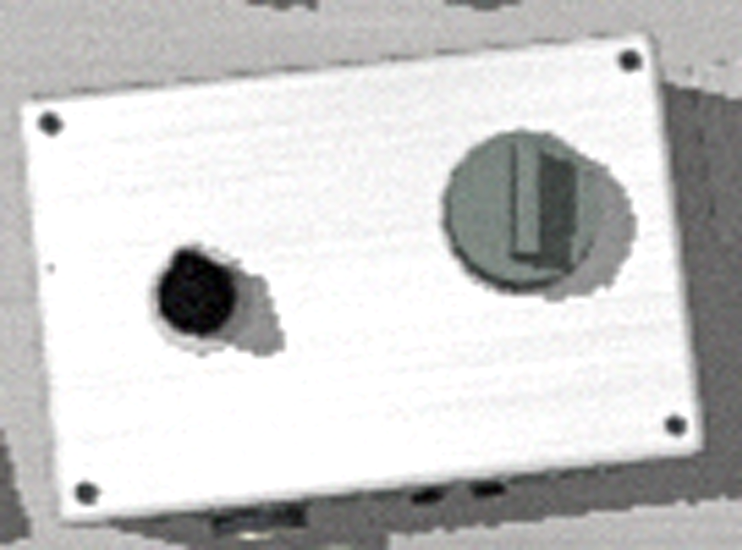

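View pics/cs.png

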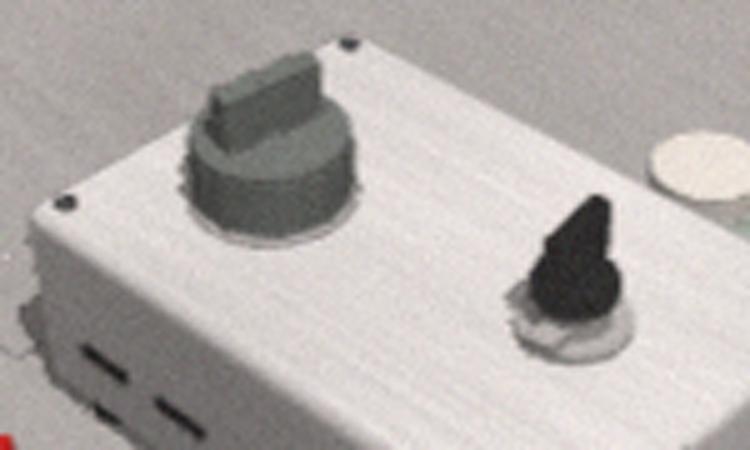

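Both crops confirm it: the grey cap is on the unit at top (290,186), with its bar running nearly along the image columns, and the black knob is at top (231,203). The knob's bar needs a contrast stretch before I can read its direction.

```bash
cat > h.py <<'E'
import cv2,numpy as np
from rig import manip
from scipy.spatial.transform import Rotation as R
def ray(n,px):
    c=manip.camera_info(n); u=cv2.undistortPoints(np.array(px,float).reshape(-1,1,2),c["K"],c["D"]).reshape(-1,2)
    d=np.c_[u,np.ones(len(u))]@R.from_quat(c["orientation"]).as_matrix().T
    return c["xyz"],d
def onz(n,px,z):
    o,d=ray(n,px); z=np.broadcast_to(z,len(d)); return o+d*((z-o[2])/d[:,2])[:,None]
def proj(n,P):
    c=manip.camera_info(n);M=R.from_quat(c["orientation"]).as_matrix().T
    return cv2.projectPoints(np.array(P,float).reshape(-1,1,3),cv2.Rodrigues(M)[0],-M@c["xyz"],c["K"],c["D"])[0].reshape(-1,2)
E
python3 - <<'E'
from h import *
t=cv2.imread("pics/top0.png");s=cv2.imread("pics/scene0.png")
def st(im,g,f): return np.clip(cv2.resize(im,None,fx=f,fy=f,interpolation=cv2.INTER_CUBIC).astype(float)*g,0,255).astype('u1')
a=st(t[190:218,215:250],8,16); b=st(s[170:210,275:320],6,12)
H=max(a.shape[0],b.shape[0]);W=max(a.shape[1],b.shape[1])
cv2.imwrite("pics/k1.png",a);cv2.imwrite("pics/k2.png",b)
# unit screws (top z=.11)
sc=np.array([[50,123],[630,60],[676,426],[86,492]])/5.5+[195,150]-.41
P=onz("top",sc,.11);print(P);print("yaw of unit y-axis", [np.arctan2(*(P[i]-P[j])[1::-1]) for i,j in((0,1),(3,2))], P.mean(0))
# cap bar
cb=np.array([[513,145],[541,150],[540,253],[513,252]])/5.5+[195,150]-.41
C=onz("top",cb,.172);print(C,C.mean(0))
for i,j in((0,3),(1,2)):
    d=C[i]-C[j];print("bar len",np.linalg.norm(d),np.arctan2(d[1],d[0]))
E
```

```text
[[ 0.62425539  0.19410361  0.11      ]
 [ 0.65609037 -0.07400491  0.11      ]
 [ 0.48662688 -0.09395254  0.11      ]
 [ 0.4552584   0.17422829  0.11      ]]
yaw of unit y-axis [np.float64(1.688982116449833), np.float64(1.6872348920072628)] [0.55555776 0.05009361 0.11      ]
[[ 0.60634063 -0.01532811  0.172     ]
 [ 0.60422645 -0.02758459  0.172     ]
 [ 0.55891198 -0.02705762  0.172     ]
 [ 0.55926425 -0.01529542  0.172     ]] [ 0.58218582 -0.02131644  0.172     ]
bar len 0.04707638953786063 -0.0006942973675186546
bar len 0.04531753632591838 -0.011628752256907049
```

View pics/k1.png

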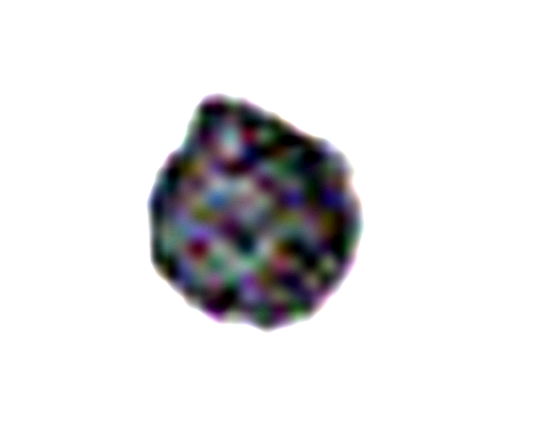

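View pics/k2.png

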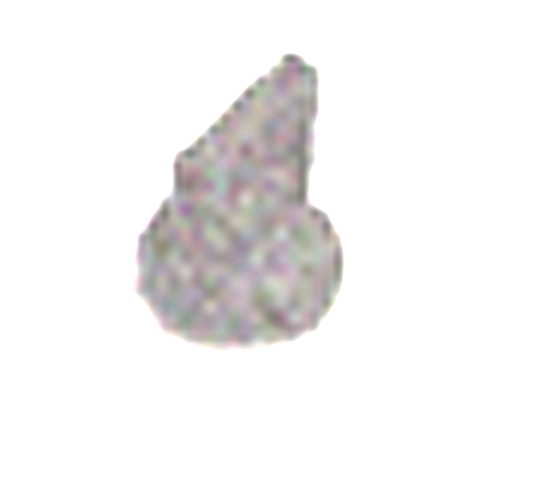

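Run:
```python
from h import *
t=np.mean([manip.camera("top")[:,:,::-1].astype(float) for _ in range(8)],0)
s=np.mean([manip.camera("scene")[:,:,::-1].astype(float) for _ in range(5)],0)
np.savez("avg.npz",t=t,s=s)
def st(im,g,f,o=0): return np.clip((cv2.resize(im,None,fx=f,fy=f,interpolation=cv2.INTER_CUBIC)-o)*g,0,255).astype('u1')
print(t[200:207,228:234].mean(2).round(0)); 
a=st(t[190:218,215:250],9,16,6); b=st(s[170:210,275:320],6,12,10)
cv2.imwrite("pics/k3.png",a);cv2.imwrite("pics/k4.png",b)
cv2.imwrite("pics/k5.png",st(s[140:190,210:260],2.5,12))
```

```text
[[13. 14. 11.  5.  4.  8.]
 [15. 14. 11.  8.  5.  3.]
 [10. 11. 12.  6.  4.  7.]
 [12. 11. 12.  9.  6.  7.]
 [14. 15. 14. 10.  6.  8.]
 [ 9. 14. 12. 14.  7.  5.]
 [13. 11. 12. 11.  7.  4.]]
```

View pics/k3.png

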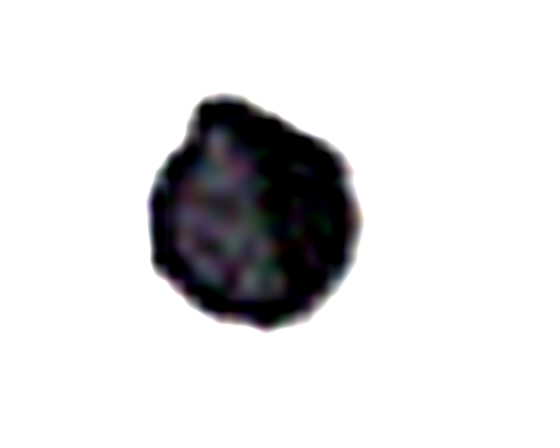

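View pics/k4.png

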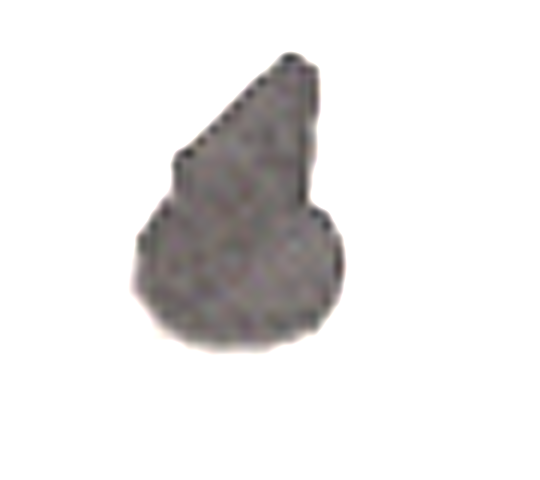

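View pics/k5.png

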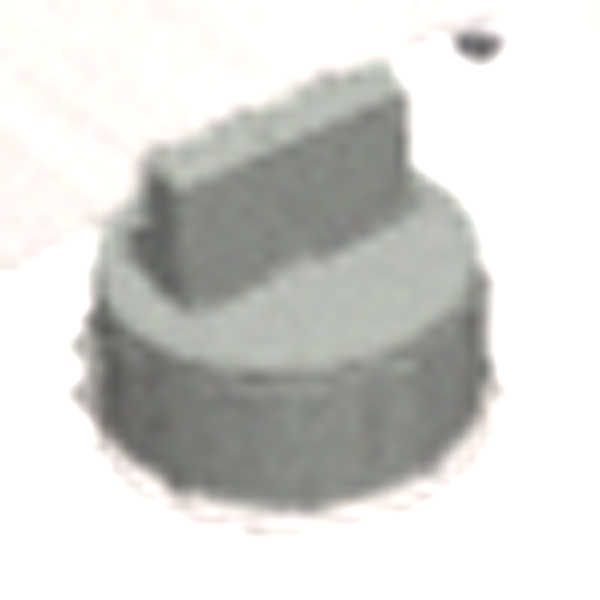

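Run:
```python
from h import *
def tri(pt,ps):
    o1,d1=ray("top",[pt]);o2,d2=ray("scene",[ps]);d1=d1[0]/np.linalg.norm(d1[0]);d2=d2[0]/np.linalg.norm(d2[0])
    k=np.linalg.lstsq(np.c_[d1,-d2],o2-o1,rcond=None)[0];a=o1+k[0]*d1;b=o2+k[1]*d2
    return (a+b)/2,np.linalg.norm(a-b)
T=lambda x,y:(215+x/16-.47,190+y/16-.47)
S=lambda x,y:(275+x/12-.46,170+y/12-.46)
for x in(215,225,240): print("corner",x,tri(T(x,100),S(182,158)))
sp=[S(182,158),S(291,58),S(315,71)]
for z in(.145,.15,.155,.16,.165):
    P=onz("scene",sp,z);d=P[0]-P[1];e=P[2]-P[1];print(z,P[:,:2].round(4).tolist(),np.linalg.norm(d).round(4),np.arctan2(d[1],d[0]).round(3),np.linalg.norm(e).round(4),np.arctan2(e[1],e[0]).round(3))
# hub circle lower contour in scene and top
print("hub top view",[onz("top",[T(256,222)],z)[0].round(4) for z in(.12,.13,.14)])
# cap in scene
S5=lambda x,y:(210+x/12-.46,140+y/12-.46)
P=onz("scene",[S5(148,157),S5(180,188),S5(385,62),S5(405,95)],.172);print(P,P.mean(0))
for i,j in((0,2),(1,3)):
    d=P[i]-P[j];print(np.linalg.norm(d),np.arctan2(d[1],d[0]))
```

```text
corner 215 (array([0.55889848, 0.12787341, 0.16273787]), np.float64(0.001596695857198738))
corner 225 (array([0.55860947, 0.12679208, 0.16198563]), np.float64(0.0005317642161125097))
corner 240 (array([0.55817566, 0.12516782, 0.16085877]), np.float64(0.0010684931921152122))
0.145 [[0.544, 0.111], [0.5122, 0.1027], [0.5116, 0.1079]] 0.0329 0.253 0.0052 1.686
0.15 [[0.5484, 0.1156], [0.5169, 0.1074], [0.5163, 0.1125]] 0.0325 0.253 0.0051 1.686
0.155 [[0.5527, 0.1202], [0.5216, 0.1121], [0.521, 0.1172]] 0.0322 0.253 0.0051 1.686
0.16 [[0.5571, 0.1248], [0.5262, 0.1168], [0.5257, 0.1218]] 0.0319 0.253 0.005 1.686
0.165 [[0.5614, 0.1294], [0.5309, 0.1215], [0.5303, 0.1264]] 0.0315 0.253 0.005 1.686
hub top view [array([0.5438, 0.1245, 0.12  ]), array([0.5429, 0.1239, 0.13  ]), array([0.542 , 0.1233, 0.14  ])]
[[ 0.60681791 -0.0266142   0.172     ]
 [ 0.60799171 -0.01543091  0.172     ]
 [ 0.55838731 -0.02402923  0.172     ]
 [ 0.56199763 -0.01343575  0.172     ]] [ 0.58379864 -0.01987753  0.172     ]
0.04849953266398623 -0.05332419617303115
0.04603733637927215 -0.04335141938561115
```

>>> carry_out:
  targets:
    - [0,0,0,0,0,-0.168]
    - [0,0,0,0,0,-0.168]
    - [0,0,0,0,0,-0.168]
  grip: 1
  force: 40

```text
clock: 1.12
tcp_pos: [0.182, 0.7018, 0.2]
tcp_rot: [-0.128, 0.992, 0.0, 0.0]
force: [0.3, -0.5, 0.0]
gripper_width: 0.0853
```

```bash
cat >> h.py <<'E'
def st():
    s=manip.sense();M=R.from_quat(s["tcp_rot"]).as_matrix()
    print("t%.2f"%s["clock"],"tcp",s["tcp_pos"].round(4),"psi %.3f"%np.arctan2(M[1,0],M[0,0]),"zax",M[:,2].round(3),"j",s["joints"].round(2),"F",s["force"].round(1),"M",s["moment"].round(2),"w %.4f"%s["gripper_width"])
    return s,M
def go(p,psi=None):
    s,M=st();print("rel",(M.T@(np.array(p)-s["tcp_pos"])).round(4))
    if psi is not None:
        G=np.c_[[np.cos(psi),np.sin(psi),0],[np.sin(psi),-np.cos(psi),0],[0,0,-1]];print("rotvec",R.from_matrix(M.T@G).as_rotvec().round(3))
E
python3 -c "
from h import *
go([.5415,.125,.2],3.39)"
```

```text
t1.12 tcp [0.182  0.7018 0.2   ] psi -2.886 zax [ 0.  0. -1.] j [-1.31  0.6  -0.14  1.59  0.1   0.95  0.34] F [ 0.3 -0.5  0. ] M [-0.02  0.01  0.  ] w 0.0853
rel [-0.2019 -0.6489  0.    ]
rotvec [0.    0.    0.007]
```

>>> carry_out:
  targets:
    - [-0.017,-0.054,0,0,0,0]
    - [-0.017,-0.054,0,0,0,0]
    - [-0.017,-0.054,0,0,0,0]
    - [-0.017,-0.054,0,0,0,0]
    - [-0.017,-0.054,0,0,0,0]
    - [-0.017,-0.054,0,0,0,0]
    - [-0.017,-0.054,0,0,0,0]
    - [-0.017,-0.054,0,0,0,0]
    - [-0.017,-0.054,0,0,0,0]
    - [-0.017,-0.054,0,0,0,0]
    - [-0.017,-0.054,0,0,0,0]
    - [-0.015,-0.055,0,0,0,0]

```text
clock: 2.62
tcp_pos: [0.5395, 0.1215, 0.2003]
tcp_rot: [-0.125, 0.992, 0.0, 0.0]
force: [1.5, 0.4, -1.3]
gripper_width: 0.0855
```

```bash
python3 -c "
from h import *
go([.5415,.125,.14],3.39)
a=manip.camera('scene')[:,:,::-1];cv2.imwrite('pics/s1.png',cv2.resize(a[60:260,150:400],None,fx=3,fy=3))"
```

```text
t2.62 tcp [0.5395 0.1215 0.2003] psi -2.891 zax [ 0.001  0.    -1.   ] j [-0.25  0.4  -0.1   1.99  0.06  0.76  1.44] F [ 1.5  0.4 -1.3] M [ 0.02 -0.06  0.02] w 0.0855
rel [-0.0027  0.0029  0.0603]
rotvec [0.    0.001 0.002]
```

View pics/s1.png

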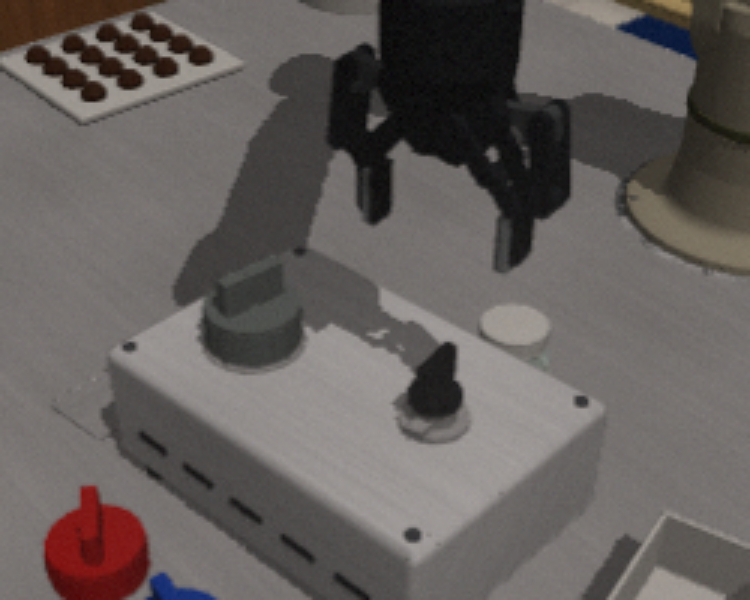

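The open fingers stand over the knob: their midpoint is at about (440,245) in the crop and the knob is at (437,380). The jar and tub are clear. Next I descend.

>>> carry_out:
  targets:
    - [-0.002,0.002,0.02,0,0,0]
    - [0,0,0.02,0,0,0]
    - [0,0,0.02,0,0,0]
    - [0,0,0,0,0,0]

```text
clock: 3.18
tcp_pos: [0.5391, 0.1254, 0.139]
tcp_rot: [-0.125, 0.992, -0.0, -0.001]
force: [0.7, 0.8, 0.3]
gripper_width: 0.0855
```

>>> carry_out:
  targets:
    - [0,0,0,0,0,0]
    - [0,0,0,0,0,0]
    - [0,0,0,0,0,0]
    - [0,0,0,0,0,0]
    - [0,0,0,0,0,0]
    - [0,0,0,0,0,0]
  grip: 0
  force: 40

```text
clock: 3.92
tcp_pos: [0.5399, 0.1255, 0.14]
tcp_rot: [-0.125, 0.992, -0.0, 0.0]
force: [1.1, -0.4, 1.0]
gripper_width: 0.0001
```

```bash
python3 -c "
from h import *
st()
a=manip.camera('scene')[:,:,::-1];cv2.imwrite('pics/s2.png',cv2.resize(a[60:260,150:400],None,fx=3,fy=3))"
```

```text
t3.92 tcp [0.5399 0.1255 0.14  ] psi -2.891 zax [ 0. -0. -1.] j [-0.26  0.48 -0.1   2.05  0.08  0.62  1.41] F [ 1.1 -0.4  1. ] M [ 0.   -0.01 -0.06] w 0.0001
```

View pics/s2.png

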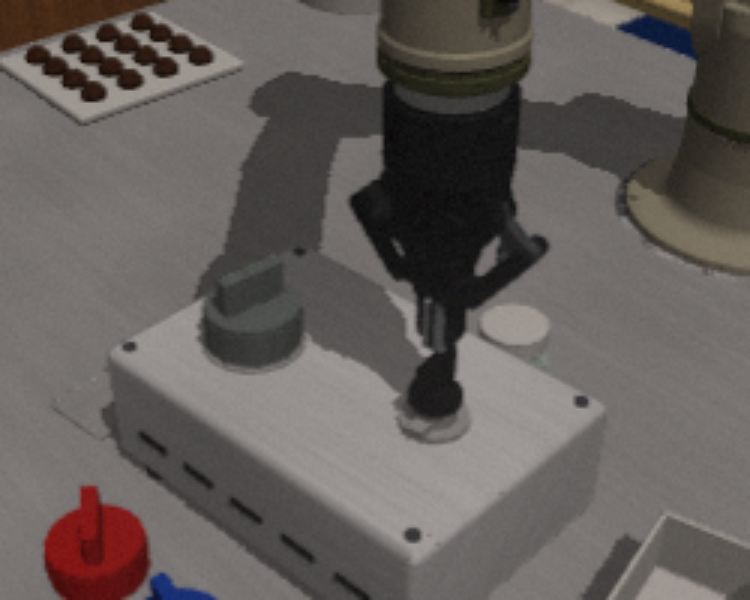

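```bash
python3 -c "
from h import *
p=proj('scene',[[.54,.1255,z] for z in (.11,.14,.15,.162)]);print((p-[150,60])*3)
a=manip.camera('scene')[:,:,::-1];b=manip.camera('top')[:,:,::-1]
cv2.imwrite('pics/s3.png',np.clip(cv2.resize(a[150:215,260:330],None,fx=9,fy=9,interpolation=2)*3.,0,255).astype('u1'))
cv2.imwrite('pics/t3.png',np.clip(cv2.resize(b[150:260,190:300],None,fx=5,fy=5)*2.,0,255).astype('u1'))
"
```

```text
[[436.94162513 417.61795706]
 [438.67817615 382.36970999]
 [439.27440099 370.24315659]
 [440.00176557 355.43233606]]
```

View pics/s3.png

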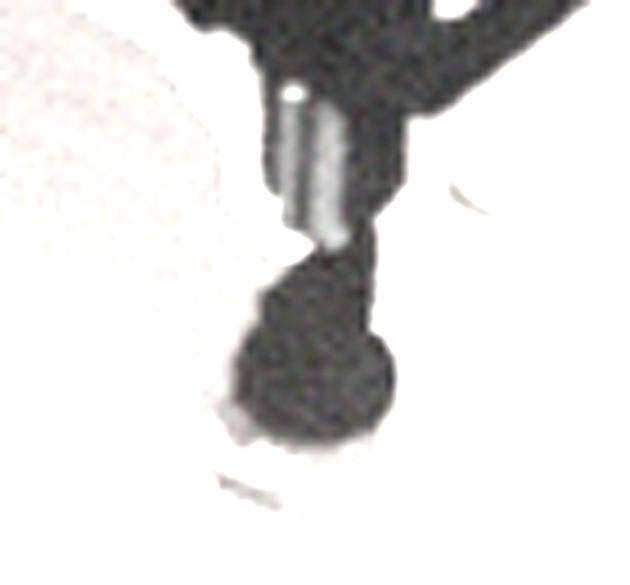

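View pics/t3.png

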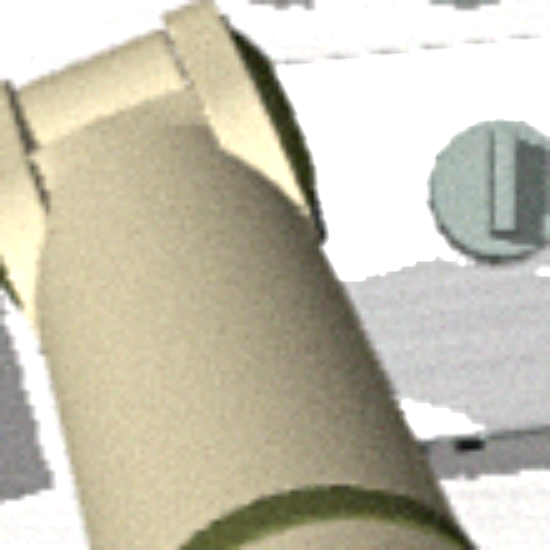

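```bash
python3 -c "
from h import *
print('base',proj('scene',[[0,0,0],[0,0,.1]]),proj('top',[[0,0,0]]))
a=np.load('avg.npz')['s']
P=[[0.62425539,0.19410361,0.11],[0.65609037,-0.07400491,0.11],[0.48662688,-0.09395254,0.11],[0.4552584,0.17422829,0.11]]
p=proj('scene',P);print(p)
for q in p: cv2.circle(a,tuple(int(round(v)) for v in q),3,(0,0,255),1)
for q in proj('scene',[[.1*np.cos(t),.1*np.sin(t),0] for t in np.arange(0,6.3,.2)]): cv2.circle(a,tuple(int(round(v)) for v in q),1,(0,255,255),-1)
cv2.imwrite('pics/chk.png',a)
"
```

```text
base [[399.02487108 130.18928549]
 [405.85224606  99.67685592]] [[277.84775759 417.04807983]]
[[286.98149474 238.28168074]
 [192.69787717 175.46367044]
 [249.35774662 143.66969644]
 [343.22335859 193.63934187]][ WARN:0@1.003] global loadsave.cpp:1063 imwrite_ Unsupported depth image for selected encoder is fallbacked to CV_8U.
```

View pics/chk.png

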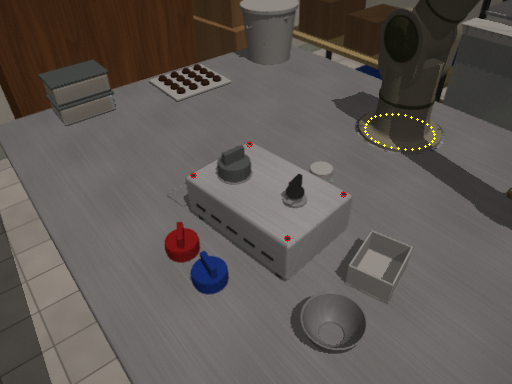

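```bash
python3 -c "
from h import *
c=np.array([.5395,.1215,0]);y=np.array([-.25,.97,0])
for z in(.2,.213,.232,.245): print(z,((proj('scene',[c+[0,0,z]-.0425*y,c+[0,0,z]+.0425*y])-[150,60])*3).round(0).tolist())
"
```

```text
0.2 [[382.0, 281.0], [498.0, 327.0]]
0.213 [[382.0, 264.0], [500.0, 310.0]]
0.232 [[382.0, 238.0], [502.0, 283.0]]
0.245 [[383.0, 220.0], [504.0, 264.0]]
```

The jaws shut fully on nothing. In the picture the tips end at the top edge of the knob bar (s3 crop (333,248)), about 24 mm above the projected TCP. I'll lift, open, look, and then go in deeper.

>>> carry_out:
  targets:
    - [0,0,-0.03,0,0,0]
    - [0,0,0,0,0,0]

```text
clock: 4.32
tcp_pos: [0.541, 0.1258, 0.1716]
tcp_rot: [-0.125, 0.992, 0.0, 0.002]
force: [-0.0, 0.4, 0.5]
gripper_width: -0.0001
```

```bash
python3 -c "
from h import *
s,M=st()
p=s['tcp_pos'];print(((proj('scene',[p,p+[0,0,.02],p+[0,0,.03]])-[260,120])*6).round(0).tolist())
a=manip.camera('scene')[:,:,::-1]
cv2.imwrite('pics/s4.png',np.clip(cv2.resize(a[120:215,250:340],None,fx=6,fy=6,interpolation=2)*3.,0,255).astype('u1'))
"
```

```text
t4.33 tcp [0.541  0.1258 0.1716] psi -2.892 zax [ 0.003  0.001 -1.   ] j [-0.26  0.43 -0.1   2.02  0.07  0.69  1.42] F [-0.   0.4  0.5] M [0.04 0.02 0.06] w -0.0001
[[219.0, 328.0], [222.0, 277.0], [223.0, 251.0]]
```

View pics/s4.png

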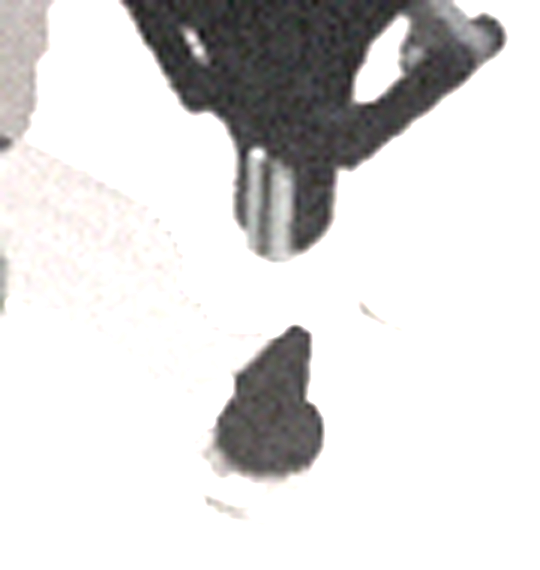

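>>> carry_out:
  targets:
    - [0,0,0,0,0,0]
    - [0,0,0,0,0,0]
    - [0,0,0,0,0,0]
    - [0,0,0,0,0,0]
  grip: 1

```text
clock: 4.88
tcp_pos: [0.5398, 0.1254, 0.1697]
tcp_rot: [-0.125, 0.992, -0.0, -0.0]
force: [0.1, 0.2, -0.6]
gripper_width: 0.0721
```

>>> carry_out:
  targets:
    - [0,0,0.018,0,0,0]
    - [0,0,0.018,0,0,0]
    - [0,0,0.01,0,0,0]
    - [0,0,0.006,0,0,0]
    - [0,0,0,0,0,0]

```text
clock: 5.5
tcp_pos: [0.5399, 0.1254, 0.1179]
tcp_rot: [-0.125, 0.992, -0.0, -0.0]
force: [0.2, 0.1, 0.3]
gripper_width: 0.0854
```

```bash
python3 -c "
from h import *
s,M=st()
a=manip.camera('scene')[:,:,::-1]
cv2.imwrite('pics/s5.png',np.clip(cv2.resize(a[120:215,240:350],None,fx=6,fy=6,interpolation=2)*3.,0,255).astype('u1'))
"
```

```text
t5.50 tcp [0.5399 0.1254 0.1179] psi -2.891 zax [-0. -0. -1.] j [-0.27  0.51 -0.09  2.06  0.08  0.57  1.4 ] F [0.2 0.1 0.3] M [ 0.05 -0.06  0.02] w 0.0854
```

View pics/s5.png

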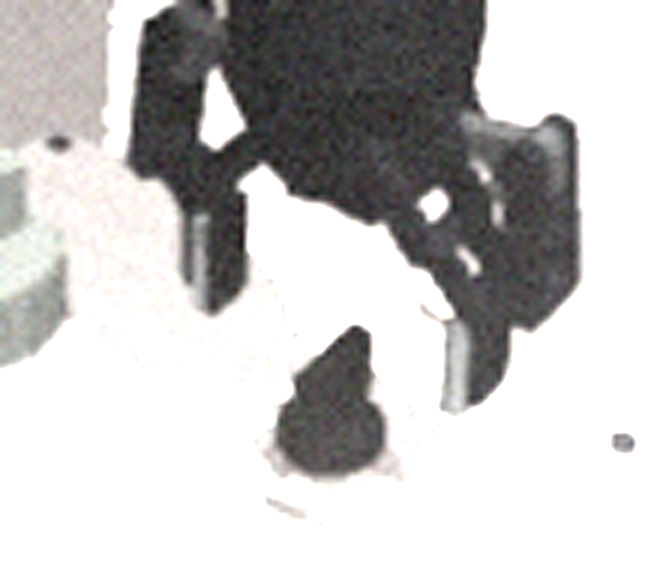

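The open fingers now straddle the knob bar: tips at (205,310) and (455,408), bar at (330,370). Next I close.

>>> carry_out:
  targets:
    - [0,0,0,0,0,0]
    - [0,0,0,0,0,0]
    - [0,0,0,0,0,0]
    - [0,0,0,0,0,0]
    - [0,0,0,0,0,0]
  grip: 0
  force: 40

```text
clock: 6.18
tcp_pos: [0.54, 0.1252, 0.1182]
tcp_rot: [-0.125, 0.992, -0.0, 0.0]
force: [-1.2, -2.0, 4.5]
gripper_width: 0.009
```

```bash
python3 -c "
from h import *
s,M=st()
a=manip.camera('scene')[:,:,::-1]
cv2.imwrite('pics/s6.png',np.clip(cv2.resize(a[120:215,240:350],None,fx=6,fy=6,interpolation=2)*3.,0,255).astype('u1'))
"
```

```text
t6.17 tcp [0.54   0.1252 0.1182] psi -2.891 zax [ 0. -0. -1.] j [-0.27  0.51 -0.09  2.06  0.08  0.57  1.4 ] F [-1.2 -2.   4.5] M [-0.25  0.11  0.11] w 0.0090
```

View pics/s6.png

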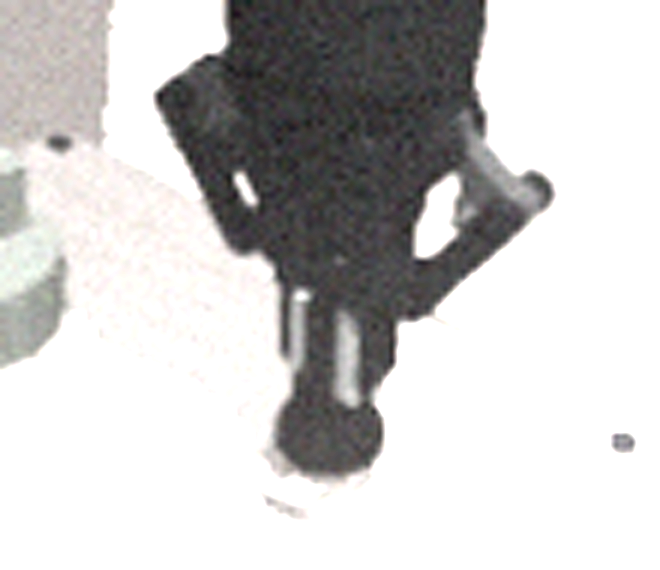

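The jaws hold the knob bar, with the width at 9 mm. Now I twist clockwise, which is + about tool z.

>>> carry_out:
  targets:
    - [0,0,0,0,0,0.15]
    - [0,0,0,0,0,0.15]
    - [0,0,0,0,0,0.15]
    - [0,0,0,0,0,0.15]
    - [0,0,0,0,0,0.12]
    - [0,0,0,0,0,0.1]

```text
clock: 6.98
tcp_pos: [0.5403, 0.1271, 0.1182]
tcp_rot: [0.282, 0.959, 0.001, 0.0]
force: [0.3, 4.3, 1.6]
gripper_width: 0.0087
```

```bash
python3 -c "
from h import *
s,M=st()"
```

```text
t6.97 tcp [0.5403 0.1271 0.1182] psi 2.570 zax [ 0.001  0.002 -1.   ] j [-0.44  0.51  0.15  2.07 -0.14  0.56  0.81] F [0.3 4.3 1.6] M [ 0.99 -0.01  0.23] w 0.0087
```

>>> carry_out:
  targets:
    - [0,0,0,0,0,0.06]
    - [0,0,0,0,0,0.04]
    - [0,0,0,0,0,0]

```text
clock: 7.35
tcp_pos: [0.5404, 0.1272, 0.1182]
tcp_rot: [0.327, 0.945, 0.001, 0.0]
force: [0.4, 5.4, 2.4]
gripper_width: 0.0089
```

```bash
python3 -c "
from h import *
s,M=st()
a=manip.camera('scene')[:,:,::-1]
cv2.imwrite('pics/s7.png',np.clip(cv2.resize(a[120:215,240:350],None,fx=6,fy=6,interpolation=2)*3.,0,255).astype('u1'))
"
```

```text
t7.35 tcp [0.5404 0.1272 0.1182] psi 2.474 zax [ 0.001  0.001 -1.   ] j [-0.45  0.51  0.17  2.08 -0.16  0.56  0.74] F [0.4 5.4 2.4] M [ 1.18 -0.1   0.62] w 0.0089
```

View pics/s7.png

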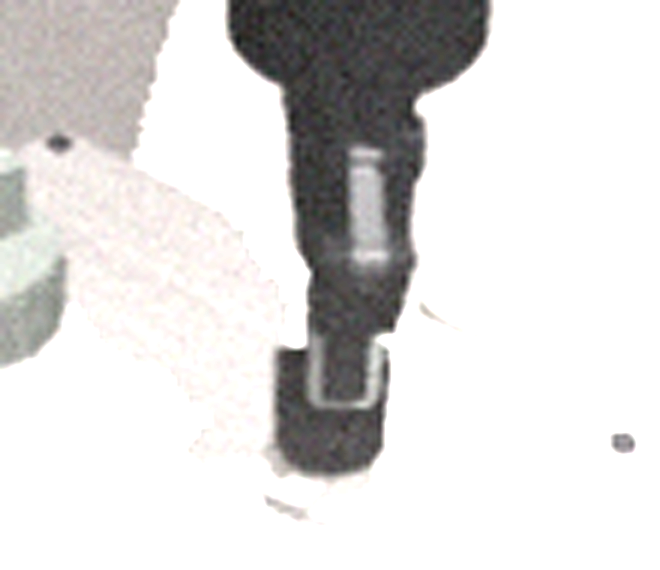

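The moment rose from 0.23 to 0.62 N m after 0.92 rad of turning, well above the spring's 0.21, so the knob is at its stop. I hold briefly and then release.

>>> carry_out:
  targets:
    - [0,0,0,0,0,0]
    - [0,0,0,0,0,0]

```text
clock: 7.65
tcp_pos: [0.5404, 0.1272, 0.1183]
tcp_rot: [0.327, 0.945, 0.001, 0.0]
force: [0.3, 5.7, 1.9]
gripper_width: 0.0089
```

>>> carry_out:
  targets:
    - [0,0,0,0,0,0]
    - [0,0,0,0,0,0]
    - [0,0,0,0,0,0]
    - [0,0,0,0,0,0]
    - [0,0,0,0,0,0]
    - [0,0,0,0,0,0]
  grip: 1

```text
clock: 8.4
tcp_pos: [0.54, 0.1253, 0.118]
tcp_rot: [0.329, 0.944, 0.0, 0.0]
force: [-0.3, 0.0, -0.4]
gripper_width: 0.0854
```

>>> carry_out:
  targets:
    - [0,0,-0.03,0,0,0]
    - [0,0,-0.04,0,0,0]
    - [0,0,0,0,0,0]

```text
clock: 8.78
tcp_pos: [0.5416, 0.1257, 0.1906]
tcp_rot: [0.329, 0.944, 0.002, 0.002]
force: [0.0, -0.6, -0.8]
gripper_width: 0.0852
```

```bash
python3 -c "
from h import *
go([.583,-.0206,.19],3.11)
a=manip.camera('scene')[:,:,::-1]
cv2.imwrite('pics/s8.png',np.clip(cv2.resize(a[100:220,210:350],None,fx=5,fy=5,interpolation=2)*3.,0,255).astype('u1'))
"
```

```text
t8.78 tcp [0.5416 0.1257 0.1906] psi 2.472 zax [ 0.005  0.002 -1.   ] j [-0.48  0.41  0.21  2.01 -0.13  0.72  0.71] F [ 0.  -0.6 -0.8] M [ 0.01 -0.01 -0.04] w 0.0852
rel [-0.1233 -0.089   0.0006]
rotvec [ 0.003  0.004 -0.638]
```

View pics/s8.png

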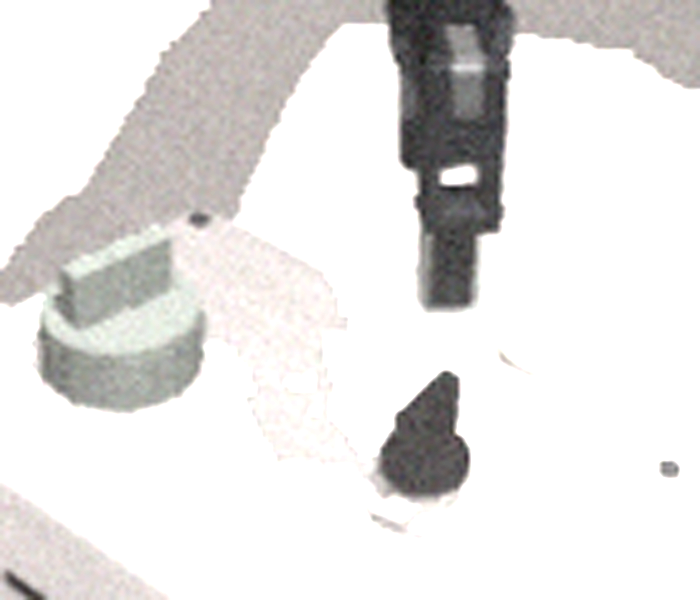

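The knob has sprung back: its bar is at (435,415) with its original look. The cap is unturned, with its bar at (120,275). Next I move to the cap.

>>> carry_out:
  targets:
    - [0,0,0,0,0,-0.16]
    - [0,0,0,0,0,-0.16]
    - [0,0,0,0,0,-0.16]
    - [0,0,0,0,0,-0.158]
    - [-0.016,-0.048,0,0,0,0]
    - [-0.015,-0.048,0,0,0,0]
    - [-0.015,-0.048,0,0,0,0]
    - [0,0,0,0,0,0]

```text
clock: 9.82
tcp_pos: [0.5812, -0.0248, 0.1868]
tcp_rot: [0.019, 1.0, -0.001, -0.001]
force: [-0.7, 1.4, 0.6]
gripper_width: 0.0857
```

```bash
python3 -c "
from h import *
go([.583,-.0206,.126],3.11)
a=manip.camera('scene')[:,:,::-1]
cv2.imwrite('pics/s9.png',np.clip(cv2.resize(a[80:220,170:310],None,fx=4,fy=4,interpolation=2)*2.5,0,255).astype('u1'))
"
```

```text
t9.82 tcp [ 0.5812 -0.0248  0.1868] psi 3.103 zax [-0.001 -0.002 -1.   ] j [-0.09  0.44  0.05  1.95 -0.03  0.75  1.5 ] F [-0.7  1.4  0.6] M [-0.04 -0.02  0.02] w 0.0857
rel [-0.0017  0.0044  0.0608]
rotvec [-0.002 -0.001 -0.007]
```

View pics/s9.png

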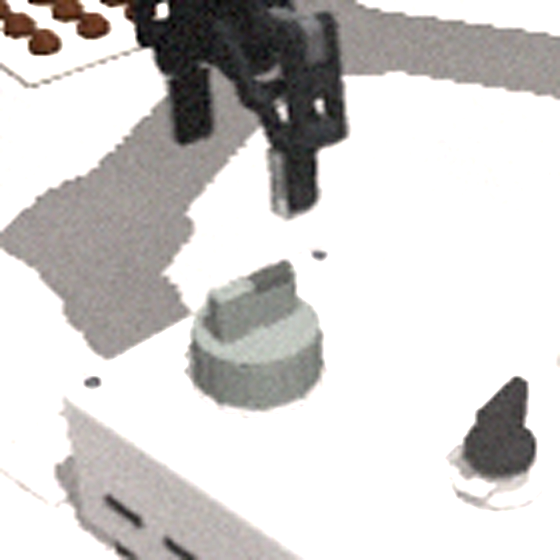

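>>> carry_out:
  targets:
    - [0,0,0.02,0,0,0]
    - [0,0,0.02,0,0,0]
    - [0,0,0.01,0,0,0]
    - [0,0,0.01,0,0,0]
    - [0,0,0,0,0,0]

```text
clock: 10.5
tcp_pos: [0.581, -0.0195, 0.1274]
tcp_rot: [0.016, 1.0, 0.0, -0.001]
force: [-0.7, 0.3, 1.3]
gripper_width: 0.0855
```

```bash
python3 -c "
from h import *
go([.583,-.0206,.126],3.11)
a=manip.camera('scene')[:,:,::-1]
cv2.imwrite('pics/s10.png',np.clip(cv2.resize(a[80:220,170:310],None,fx=4,fy=4,interpolation=2)*2.5,0,255).astype('u1'))
"
```

```text
t10.50 tcp [ 0.581  -0.0195  0.1274] psi 3.110 zax [-0.001  0.    -1.   ] j [-0.09  0.52  0.03  2.   -0.03  0.62  1.51] F [-0.7  0.3  1.3] M [ 0.01 -0.03 -0.02] w 0.0855
rel [-0.0021 -0.0011  0.0014]
rotvec [ 0.    -0.001  0.   ]
```

View pics/s10.png

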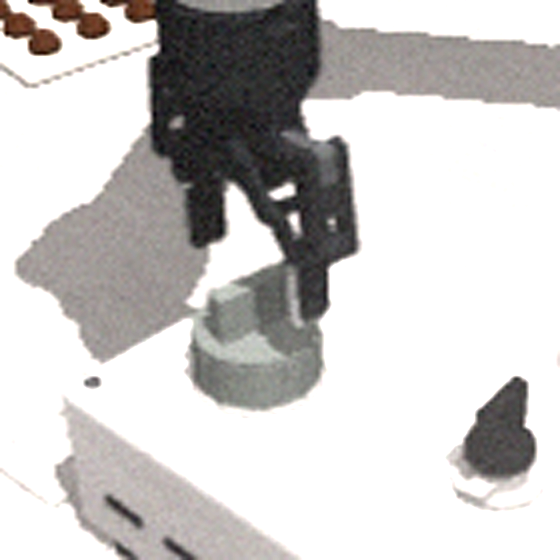

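The fingers straddle the cap's bar: tips at (208,240) and (312,315), bar centre at (250,300). Next I close.

>>> carry_out:
  targets:
    - [0,0,0,0,0,0]
    - [0,0,0,0,0,0]
    - [0,0,0,0,0,0]
    - [0,0,0,0,0,0]
    - [0,0,0,0,0,0]
  grip: 0
  force: 60

```text
clock: 11.18
tcp_pos: [0.5814, -0.0201, 0.1283]
tcp_rot: [0.016, 1.0, -0.0, 0.0]
force: [-0.9, -0.6, 3.8]
gripper_width: 0.0101
```

```bash
python3 -c "
from h import *
st()
a=manip.camera('scene')[:,:,::-1]
cv2.imwrite('pics/s11.png',np.clip(cv2.resize(a[80:220,170:310],None,fx=4,fy=4,interpolation=2)*2.5,0,255).astype('u1'))
"
```

```text
t11.18 tcp [ 0.5814 -0.0201  0.1283] psi 3.110 zax [ 0. -0. -1.] j [-0.09  0.52  0.03  2.   -0.03  0.62  1.51] F [-0.9 -0.6  3.8] M [-0.06  0.22  0.04] w 0.0101
```

View pics/s11.png

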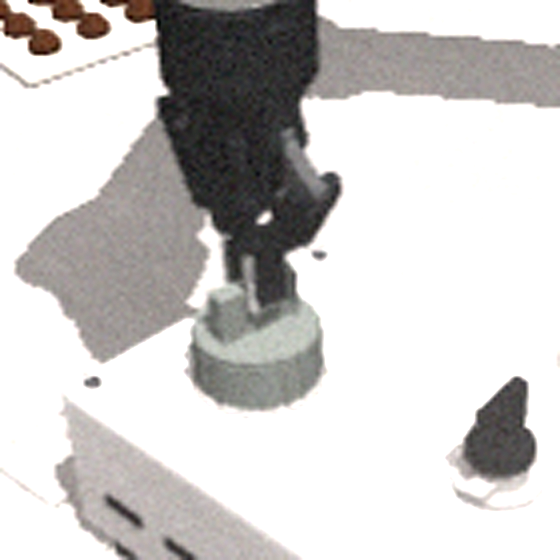

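The bar is held (width 10 mm). I try clockwise first, in small steps.

>>> carry_out:
  targets:
    - [0,0,0,0,0,0.05]
    - [0,0,0,0,0,0.05]
    - [0,0,0,0,0,0]

```text
clock: 11.6
tcp_pos: [0.5811, -0.0197, 0.1282]
tcp_rot: [0.067, 0.998, 0.0, -0.0]
force: [-2.9, 0.7, 5.6]
gripper_width: 0.0102
```

```bash
python3 -c "
from h import *
st()"
```

```text
t11.60 tcp [ 0.5811 -0.0197  0.1282] psi 3.008 zax [-0.  0. -1.] j [-0.11  0.52  0.06  2.   -0.06  0.62  1.43] F [-2.9  0.7  5.6] M [0.13 0.46 0.03] w 0.0102
```

>>> carry_out:
  targets:
    - [0,0,0,0,0,0.06]
    - [0,0,0,0,0,0.06]
    - [0,0,0,0,0,0]

```text
clock: 11.98
tcp_pos: [0.5821, -0.0176, 0.1284]
tcp_rot: [0.126, 0.992, 0.001, 0.001]
force: [0.1, 6.5, 4.4]
gripper_width: 0.0102
```

```bash
python3 -c "
from h import *
st()"
```

```text
t11.97 tcp [ 0.5821 -0.0176  0.1284] psi 2.890 zax [ 0.002  0.002 -1.   ] j [-0.13  0.52  0.1   2.   -0.09  0.62  1.34] F [0.1 6.5 4.4] M [ 1.58 -0.11  0.2 ] w 0.0102
```

>>> carry_out:
  targets:
    - [0,0,0,0,0,0.05]
    - [0,0,0,0,0,0]

```text
clock: 12.22
tcp_pos: [0.5826, -0.0174, 0.1284]
tcp_rot: [0.15, 0.989, 0.001, 0.001]
force: [1.4, 6.1, 3.9]
gripper_width: 0.0105
```

```bash
python3 -c "
from h import *
st()
a=manip.camera('scene')[:,:,::-1]
cv2.imwrite('pics/s12.png',np.clip(cv2.resize(a[80:220,170:310],None,fx=4,fy=4,interpolation=2)*2.5,0,255).astype('u1'))
"
```

```text
t12.22 tcp [ 0.5826 -0.0174  0.1284] psi 2.841 zax [ 0.002  0.002 -1.   ] j [-0.14  0.52  0.11  2.   -0.1   0.62  1.3 ] F [1.4 6.1 3.9] M [ 1.56 -0.41  0.74] w 0.0105
```

View pics/s12.png

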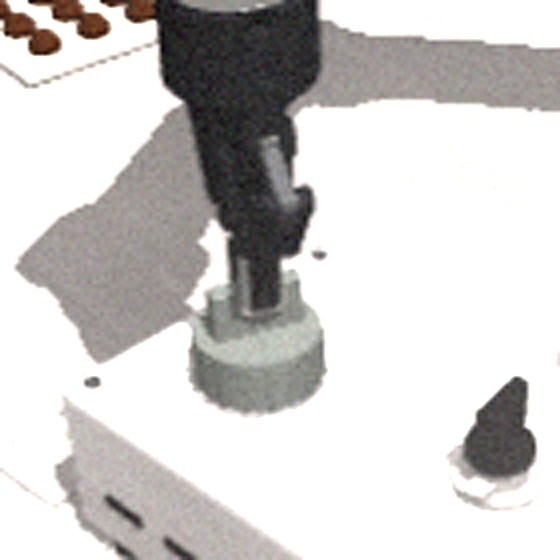

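Clockwise climbs to 0.74 N m, so it's the wrong way. The thread opens counter-clockwise (− about tool z), and I'm turning that way while watching joint 7.

>>> carry_out:
  targets:
    - [0,0,0,0,0,-0.13]
    - [0,0,0,0,0,-0.14]
    - [0,0,0,0,0,-0.12]
    - [0,0,0,0,0,-0.12]
    - [0,0,0,0,0,0]

```text
clock: 12.9
tcp_pos: [0.582, -0.0195, 0.1283]
tcp_rot: [-0.103, 0.995, 0.0, 0.001]
force: [1.5, 1.8, 4.0]
gripper_width: 0.0105
```

```bash
python3 -c "
from h import *
st()"
```

```text
t12.90 tcp [ 0.582  -0.0195  0.1283] psi -2.935 zax [ 0.001  0.001 -1.   ] j [-0.04  0.52 -0.04  2.    0.03  0.62  1.68] F [1.5 1.8 4. ] M [ 0.46 -0.19 -0.03] w 0.0105
```

>>> carry_out:
  targets:
    - [0,0,0,0,0,-0.14]
    - [0,0,0,0,0,-0.14]
    - [0,0,0,0,0,-0.14]
    - [0,0,0,0,0,0]

```text
clock: 13.4
tcp_pos: [0.5817, -0.0196, 0.1282]
tcp_rot: [-0.307, 0.952, 0.0, 0.001]
force: [0.7, 2.6, 5.1]
gripper_width: 0.0104
```

```bash
python3 -c "
from h import *
st()
a=manip.camera('scene')[:,:,::-1]
cv2.imwrite('pics/s13.png',np.clip(cv2.resize(a[80:220,170:310],None,fx=4,fy=4,interpolation=2)*2.5,0,255).astype('u1'))
"
```

```text
t13.40 tcp [ 0.5817 -0.0196  0.1282] psi -2.517 zax [ 0.001  0.001 -1.   ] j [ 0.05  0.52 -0.16  1.99  0.13  0.64  2.  ] F [0.7 2.6 5.1] M [ 0.59 -0.11  0.01] w 0.0104
```

View pics/s13.png

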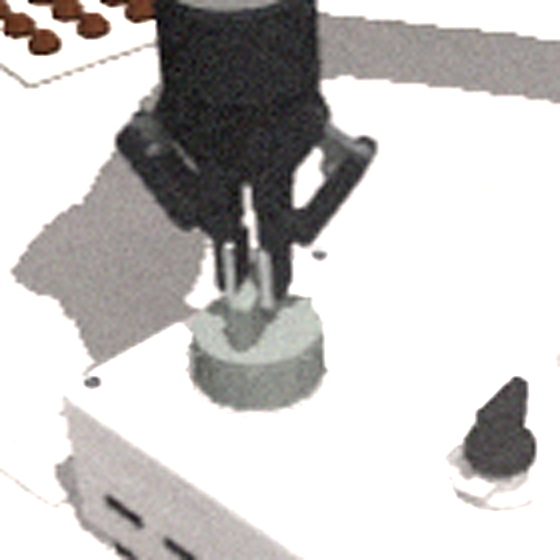

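The bar turns with the jaws and the moment is near zero. Joint 7 is at 2.0, which leaves enough room for the remaining 0.41 rad.

>>> carry_out:
  targets:
    - [0,0,0,0,0,-0.12]
    - [0,0,0,0,0,-0.12]
    - [0,0,0,0,0,-0.1]
    - [0,0,0,0,0,-0.06]
    - [0,0,0,0,0,0]

```text
clock: 14.08
tcp_pos: [0.5814, -0.0195, 0.1282]
tcp_rot: [-0.49, 0.872, 0.0, 0.0]
force: [-0.8, 1.8, 6.1]
gripper_width: 0.01
```

```bash
python3 -c "
from h import *
st()
a=manip.camera('scene')[:,:,::-1]
cv2.imwrite('pics/s14.png',np.clip(cv2.resize(a[80:220,170:310],None,fx=4,fy=4,interpolation=2)*2.5,0,255).astype('u1'))
"
```

```text
t14.07 tcp [ 0.5814 -0.0195  0.1282] psi -2.118 zax [ 0.  0. -1.] j [ 0.13  0.53 -0.27  1.99  0.23  0.65  2.3 ] F [-0.8  1.8  6.1] M [ 0.59  0.1  -0.01] w 0.0100
```

View pics/s14.png

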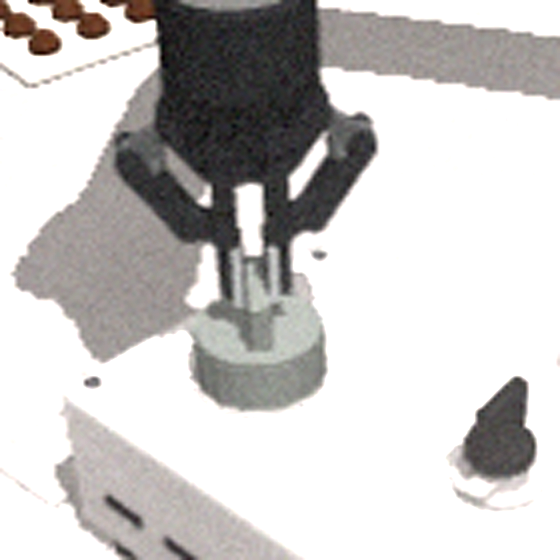

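I've turned about 1.06 rad with a free moment. Now a small test lift.

>>> carry_out:
  targets:
    - [0,0,-0.004,0,0,0]
    - [0,0,-0.003,0,0,0]
    - [0,0,0,0,0,0]

```text
clock: 14.5
tcp_pos: [0.5812, -0.0202, 0.135]
tcp_rot: [-0.491, 0.871, -0.0, -0.0]
force: [0.5, -0.7, -0.9]
gripper_width: 0.0102
```

```bash
python3 -c "
from h import *
st()"
```

```text
t14.50 tcp [ 0.5812 -0.0202  0.135 ] psi -2.115 zax [-0. -0. -1.] j [ 0.13  0.52 -0.28  1.98  0.22  0.67  2.31] F [ 0.5 -0.7 -0.9] M [0.04 0.04 0.04] w 0.0102
```

Fz is about the cap's weight, so it's free. I lift straight up.

>>> carry_out:
  targets:
    - [0,0,-0.01,0,0,0]
    - [0,0,-0.015,0,0,0]
    - [0,0,-0.02,0,0,0]
    - [0,0,-0.02,0,0,0]
    - [0,0,-0.02,0,0,0]
    - [0,0,-0.012,0,0,0]
    - [0,0,-0.006,0,0,0]
    - [0,0,0,0,0,0]
    - [0,0,0,0,0,0]
    - [0,0,0,0,0,0]
    - [0,0,0,0,0,0]

```text
clock: 15.88
tcp_pos: [0.5812, -0.0199, 0.2376]
tcp_rot: [-0.492, 0.871, 0.0, -0.0]
force: [-0.5, -0.4, -1.5]
gripper_width: 0.0104
```

```bash
python3 -c "
from h import *
st()
a=manip.camera('scene')[:,:,::-1]
cv2.imwrite('pics/s15.png',np.clip(cv2.resize(a[40:240,150:350],None,fx=3,fy=3,interpolation=2)*2.5,0,255).astype('u1'))
"
```

```text
t15.88 tcp [ 0.5812 -0.0199  0.2376] psi -2.113 zax [-0.001  0.    -1.   ] j [ 0.16  0.4  -0.32  1.88  0.16  0.89  2.37] F [-0.5 -0.4 -1.5] M [-0.04  0.01  0.01] w 0.0104
```

View pics/s15.png

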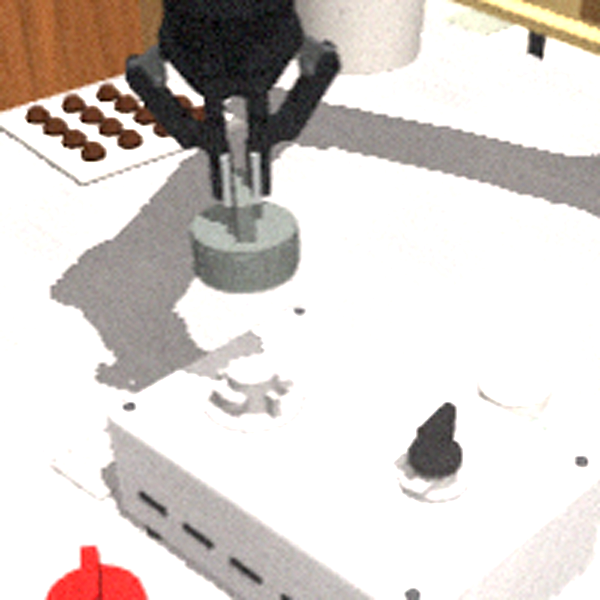

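The cap is held upright at (245,245), well above the bare neck at (253,385), and the knob is at rest at (435,450). I'm handing in the job.

```bash
python3 -c "
from h import *
s,_=st();print(abs(s['joint_velocities']).max())
manip.finish_job()"
```

```text
t15.93 tcp [ 0.5812 -0.0199  0.2377] psi -2.113 zax [-0.  0. -1.] j [ 0.16  0.4  -0.32  1.88  0.16  0.89  2.37] F [ 0.6  1.5 -2.5] M [-0.05  0.03 -0.05] w 0.0105
0.0028827266694348317
the job is handed in; nothing more can be done
```

I vented the unit, unscrewed the filler cap and lifted it off. I handed in the job at 15.9 s, with the cap held over the neck; the hand-in gives no verdict.

- **Vent:** I turned the knob 0.92 rad clockwise until the moment rose to 0.62 N m, well above the spring's 0.21, then let go. The picture showed its bar back at its rest direction, and it still was in the last picture.
- **Cap:** Clockwise hit a stop at about 0.74 N m, so the thread opens counter-clockwise. It came free after about 1.06 rad and lifted straight up about 109 mm.
- **Last checks:** The cap is upright in the gripper (width 10.5 mm) above the bare neck. The arm is at rest and the tool force is a small downward load, about what the cap weighs. I never pressed near the tub, spatula, bowl or jar, but I did not measure their positions again at the end.
- **Disagreement:** In the pictures the finger ends stood about 22 to 28 mm higher than the stated tool point. The first close on the knob shut on air just above its bar, without touching it. I then gripped lower by that amount for both knob and cap.

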